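# Drift a splice plate into line and bolt it

## Task

The blue splice plate has swung off its bolt hole: push the tapered drift gently (25 N felt at the tool is plenty) down through the plate's hole and the hidden nut-plate hole below until its shoulder sits on the plate and the holes are levered into line, giving way sideways as it finds its path, then ease off until it stands there nearly unloaded (under 5 N); do not push the plate with the gripper. Then draw the drift out and put it back in a hole of the stand. Last, fit the orange bolt gently and fully home through both holes, leaving the pots, tin and glue stick alone.

Things in the scene. Friction and masses are not known exactly. Their poses are not given: they have to be found in the camera images.
- splice_frame: Aluminium channel screwed to the board, 72 wide (its x) x 210 long (its y, from -45 to +165) x 60 mm high, feet out to x = +-59 mm. Origin at board level under the marked place of the bolt hole, z up. The blue splice plate lies on its top, pivoting about a vertical steel bolt at its (0, +120 mm). A nut plate lies in the channel under the plate's free end.
- marked_place (a point): Marked place of the hole in the dark steel nut plate (46 x 70 x 8 mm, top 60 mm up), 60 mm above the frame's origin, axes as the frame. The 20 mm through hole is really up to 5 mm off this point along frame x, either way, y exact: not reported, to be felt or seen. The nut plate is stuck fast and will not move; below it the channel is empty to 5 mm above the board.
- plate_hole (a point): Centre of the upper mouth of the 20 mm through hole in the free end of the blue splice plate, on its top 68.5 mm above the board. At the start 7.5 to 9.5 mm from the marked place towards frame +x, so 2.5 to 14.5 mm off the hidden hole. Swings along frame x with 120 mm radius; the stiff pivot takes about 6 N at the hole to turn and the plate stays where it is left.
- drift: Steel drift with yellow round handle, upright in the stand, 0.18 kg. Origin at the centre of its shoulder (underside of a 27 mm collar, 5 mm thick), z up the handle. Below it: 19 mm diameter for 16 mm, then a straight taper to a 3 mm wide tip 58 mm below. Above: yellow grip 19 mm diameter from 5 to 52 mm, black end 22 mm diameter up to 60 mm.
- stand: Fixed plywood stand, 60 (x) x 130 (y) mm, top 65 mm above the board; origin at board level under its centre, z up. Two 22 mm holes through the 10 mm top at its y = -35 and +35 mm, free for 61 mm below the top surface. Drift and bolt stand in them, collar and flange on the top; which is in which varies.
- splice_plate: The blue splice plate, 44 x 180 x 8 mm; origin on its pivot at its underside, its -y axis points to its hole 120 mm away, z up. Hex bolt head on the pivot, 16 mm above the origin.
- bolt: Orange printed bolt, smooth push fit (no turning), standing upright in the stand. Origin at the centre of the underside of its flange (30 mm diameter, 5 mm thick); z up. Shank 17 mm diameter, 30 mm long below the origin with a tapered end; ribbed grip 21 mm diameter from 5 to 38 mm above. 0.05 kg.
- stand_hole_a (a point): Centre of the mouth of the stand's hole at its y = -35 mm, on the top surface.
- stand_hole_b (a point): Centre of the mouth of the stand's hole at its y = +35 mm, on the top surface.
- red_pot: Bystander: white paint pot with a red band, 36 mm wide, 42 mm high; origin under its centre. Leave alone.
- blue_pot: Bystander: white paint pot with a blue band, 36 mm wide, 42 mm high; origin under its centre. Leave alone.
- tin: Bystander: small round grey tin, 43 mm wide, 21 mm high; origin under its centre. Leave alone.
- glue: Bystander: glue stick with an orange cap standing upright, 27 mm wide, 92 mm high; origin under its centre. Leave alone.

How it is judged:
By the outcome, as a careful person would: the job done as asked, in the order asked, and still so for the second after the job is handed in, with the robot touching nothing.
It also fails if it takes over 72 s, if anything falls off the work surface, if the arm or the gripper's body presses on something with over 40 N, if the wrist force passes 120 N, or if a joint passes its speed limit or range.

## Robot

A 7-joint arm with a two-finger parallel gripper is mounted at the origin on a cart in front of the work surface, level with it; the furniture and walls round the work are solid. World frame = base frame: x ahead of the robot, y to its left, z up, the work surface at z = 0. Lengths are in m, angles in rad, forces in N, time in s.
With the tool pointing down it reaches from about 0.4 to 0.85 m from the base axis. Payload 10.4 kg.
Tool frame: the origin (TCP) lies on the centre line of the jaws, within the pads' length; the fingertips stand 11 mm ahead of it and the grasp point (between the pads) lies 8 mm behind it (tip_reach is the distance from the TCP to the fingertips, in m); z points along the fingers, y is the line along which they close (so a half turn about z gives the same grasp; the last joint's range is limited). The gripper opens to 85 mm and grips with 20 to 120 N. Pads are 22 mm wide; open, the fingers measure 114 mm over their backs; the gripper's body (76 mm by 85 mm) begins 54 mm behind the grasp point. The pads swing forward as they close: fully open they stand 13 mm farther back than shut.
Start: joints at [1.252, 0.332, -0.065, 1.46, 0.022, 1.35, -0.088], TCP at [0.182, -0.598, 0.242] pointing down, gripper open.
Joint ranges: [-2.6, 2.6], [-0.5, 2.12], [-1.47, 1.34], [0.16, 2.42], [-1.27, 4.41], [0.06, 2.06], [-2.6, 2.6]. Speed limits (rad/s): [2.22, 2.22, 2.79, 2.79, 3.14, 3.14, 3.14].

## Interface

Orientations are given as a unit quaternion [x, y, z, w].
In Python, from workcell import get_obs, camera, hand_in, tip_reach gives the robot as it stands. The module is installed in compiled form; this text tells all that it offers.
- The arm moves only by the tool move_arm, never from a script. Its argument "plan" is a list of rows, each an object with "delta_pos": the shift along the tool's x, y, z in fractions of the full range, 1 being 0.6 m, a list of three; "turn": the turn, a rotation vector about the tool's x, y, z in a scale on which 1.0 is 90 degrees, a list of three; "fingers": the closure, from 0 (fully open) to 1 (shut). A call has 1 to 12 rows; each row is the pose to reach, as a shift and turn from the pose commanded when the call began, along the tool's axes at that moment; what a row does not reach only later rows make up. A row lasts 1/8 s, in which the tool goes at most 62.5 mm and 10.7 degrees, less where a joint would pass 70% of its speed; a pose out of reach is approached as far as the arm can. A shift or turn number past 1, either way, is cut back to 1. A call with a gripper value outside its range is refused whole. The fingers move at their own pace and stop on an object; "force" is the grip in N (left out, the last holds). Time passes only in rows, so rows that repeat a pose let the fingers close. It gives the time, the measured TCP pose, the force, the opening and the grip force at its end, in the units of the state.
- get_obs(): the state, without advancing time (a new reading comes with each control period).
- camera(name): name is "scene" or "top" or "wrist"; returns a dict with "color" (420x560x3 uint8, red, green, blue), "range_z" (420x560 float32, m along the optical axis (not along the pixel's ray), 0 where there is no reading), "fx", "fy", "cx", "cy" (pixels), "k1" (the pictures are not rectified: a ray, as slopes to the right and down, at radius r is drawn at 1 + k1 r^2 times it, then the intrinsics apply), "R" (3x3) and "t" (3): a world point X has camera coordinates R X + t; the wrist camera has in their place "tool_from_camera" (4x4, takes a point from camera to tool coordinates, whose origin is the TCP and whose axes are the flange's). Camera axes: x right, y down, z forward; pixel columns grow to the right and rows downward; lengths in m; the calibration is good to about 2 mm. A picture is of the moment at which its call begins: read the wrist's pose just before it.
- hand_in(): hands the job in; it is judged then, once.
The state is a dict: "clock": time; "joint_pos": joint angles; "joint_velocities": joint speeds; "tau": joint torques, N m; "position": TCP position; "ee_rot": TCP orientation; "ft_force": force on the tool from outside, world axes, zero at the start; "torque": the same for the moment, N m; "grip_width": opening from 0.0 (shut) to 1.0 (fully open); "grasp_force": force on a finger pad.
Only numpy, scipy, OpenCV 4.12 (cv2) and the standard library are available. Lean on these libraries where they do the work, as an engineer would, in place of code of your own. Each camera call takes 0.05 s, during which the arm holds its last target. There are 200 camera calls.

## Working session

There is one attempt and no reset: what is moved stays moved. The work goes in short steps, Python scripts to look and compute and a tool call to move; the robot and the scene stay as the last step left them, time stands still between calls to the robot, and variables do not carry over. Pictures are saved under pics/ and viewed, at most 11 in all, crops included, and the job is handed in when it is done.

Besides the shell and the picture viewer there is one more tool, called after ">>>" in YAML: its name, and indented under it one key for each argument. move_arm: Moves the arm, as the interface text tells. Its arguments: {"type":"object","properties":{"plan":{"type":"array","items":{"type":"object","properties":{"delta_pos":{"type":"array","items":{"type":"number"}},"turn":{"type":"array","items":{"type":"number"}},"fingers":{"type":"number"}}}},"force":{"type":"number"}},"required":["plan"]}

```bash
mkdir -p pics; ls; python3 - <<'E'
from workcell import get_obs, camera, tip_reach
import cv2,numpy as np
print(get_obs(),tip_reach)
for n in("scene","top"):
    c=camera(n); cv2.imwrite(f"pics/{n}0.png",c["color"][:,:,::-1]); np.savez(f"{n}0.npz",**c)
    print(n,{k:np.round(v,4).tolist() for k,v in c.items() if k not in("color","range_z")})
a=cv2.imread("pics/scene0.png");b=cv2.imread("pics/top0.png")
E
```

```text
pics
{'clock': 0.0, 'joint_pos': array([ 1.25239762,  0.33285778, -0.06469598,  1.46092254,  0.02157881,
        1.34990197, -0.08852959]), 'joint_velocities': array([-0.00073387,  0.00123158,  0.00140213, -0.0003741 ,  0.00195868,
        0.0011909 ,  0.00011752]), 'tau': array([-4.42311557e-04, -6.25447726e+01,  4.90495178e-02, -3.91601658e+01,
        1.62451708e-02,  9.97396186e-03,  1.67748959e-05]), 'position': array([ 0.1820872 , -0.59751829,  0.24153367]), 'ee_rot': array([ 9.89083859e-01,  1.47352075e-01, -1.25153033e-04, -6.86270328e-04]), 'ft_force': array([ 1.26859572, -0.24104613,  0.47744904]), 'torque': array([-0.02873652,  0.04227669, -0.02948699]), 'grasp_force': 0.0, 'grip_width': 1.000561466815187} 0.011
scene {'fx': 429.3632, 'fy': 429.3632, 'cx': 281.3642, 'cy': 204.6126, 'k1': -0.0315, 'R': [[-0.6624, -0.7491, -0.0038], [-0.5648, 0.5028, -0.6543], [0.4921, -0.4313, -0.7562]], 't': [0.4061, 0.3548, 0.6937]}
top {'fx': 459.1856, 'fy': 459.1856, 'cx': 274.9525, 'cy': 210.5391, 'k1': -0.0765, 'R': [[-0.004, -0.9998, -0.0201], [-0.9991, 0.0049, -0.0423], [0.0424, 0.0199, -0.9989]], 't': [0.0463, 0.5729, 1.222]}
```

View pics/scene0.png

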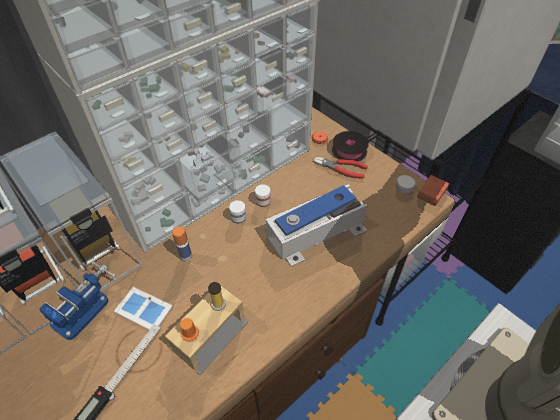

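View pics/top0.png

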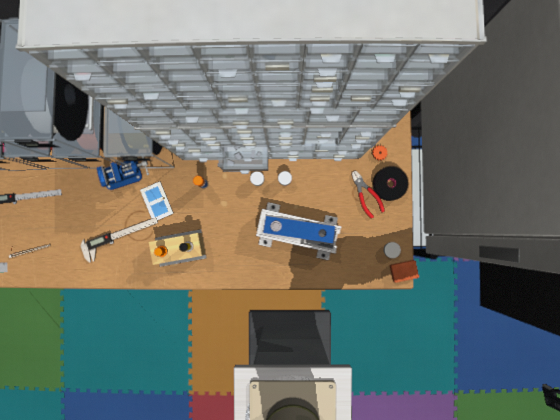

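The scene view shows the drift (black end, 215,290) and the bolt (orange, 188,328) in the stand, with the frame at centre. In the top view the drift is at (184,247), the bolt at (160,251), the plate hole near (322,233) and the pivot at (277,227).

```bash
cat > h.py <<'E'
import numpy as np,cv2
from scipy.spatial.transform import Rotation as Ro
from workcell import get_obs,camera
def ray(c,uv):
    K=np.array([[c["fx"],0,c["cx"]],[0,c["fy"],c["cy"]],[0,0,1.]])
    p=cv2.undistortPoints(np.float64(uv).reshape(-1,1,2),K,np.array([float(c["k1"]),0,0,0]))[:,0]
    return np.c_[p,np.ones(len(p))]
def pose(c,o=None):
    if "R" in c: R=np.array(c["R"]);return R.T,-R.T@np.array(c["t"])
    T=np.array(c["tool_from_camera"]);Rt=Ro.from_quat(o["ee_rot"]).as_matrix()
    return Rt@T[:3,:3],Rt@T[:3,3]+o["position"]
def onplane(c,uv,z,o=None):
    R,t=pose(c,o);d=ray(c,uv)@R.T
    return t+d*((z-t[2])/d[:,2])[:,None]
def cloud(c,o=None):
    h,w=c["range_z"].shape;v,u=np.mgrid[:h,:w]
    R,t=pose(c,o);P=ray(c,np.c_[u.ravel(),v.ravel()])*c["range_z"].ravel()[:,None]
    return (P@R.T+t).reshape(h,w,3)
E
python3 - <<'E'
from h import *
c=dict(np.load("top0.npz"))
P=cloud(c)
for n,uv,z in[("drift",(184,247),.125),("bolt",(160,251),.103),("hole",(322,233),.0685),("pivot",(277,227),.0765),("pot1",(257,178),.04),("pot2",(285,178),.04),("glue",(199,181),.09),("tin",(392,250),.02)]:
    print(n,np.round(onplane(c,[uv],z)[0],3),np.round(P[uv[1],uv[0]],3))
hsv=cv2.cvtColor(c["color"],cv2.COLOR_RGB2HSV)
m=cv2.inRange(hsv,(105,150,60),(125,255,255))
n,l,s,ce=cv2.connectedComponentsWithStats(m)
for i in range(1,n):
    if s[i,4]>300:
        ys,xs=np.where(l==i);r=cv2.minAreaRect(np.c_[xs,ys].astype(np.float32));print(s[i],np.round(onplane(c,cv2.boxPoints(r),.0685),3).tolist())
cs=cv2.resize(c["color"][205:275,135:350],None,fx=3.7,fy=3.7,interpolation=cv2.INTER_CUBIC);cv2.imwrite("pics/crop.png",cs[:,:,::-1])
w=camera("wrist");print({k:np.round(v,4).tolist() for k,v in w.items() if k not in("color","range_z")})
E
```

```text
drift [0.48  0.265 0.125] [0.48  0.265 0.124]
bolt [0.469 0.331 0.103] [0.469 0.331 0.102]
hole [ 0.513 -0.078  0.068] [ 0.512 -0.083  0.005]
pivot [0.528 0.037 0.077] [0.528 0.037 0.077]
pot1 [0.658 0.09  0.04 ] [0.658 0.09  0.041]
pot2 [0.658 0.016 0.04 ] [0.658 0.016 0.04 ]
glue [0.646 0.235 0.09 ] [0.645 0.234 0.095]
tin [ 0.466 -0.268  0.02 ] [ 0.466 -0.268  0.02 ]
[109 161  32  28 405] [[0.696, 0.484, 0.068], [0.705, 0.399, 0.068], [0.639, 0.391, 0.068], [0.631, 0.475, 0.068]]
[264 217  70  26 972] [[0.516, 0.072, 0.068], [0.559, 0.065, 0.068], [0.53, -0.11, 0.068], [0.487, -0.103, 0.068]]
[ 454  259  106  134 8444] [[0.444, -0.415, 0.068], [0.444, -0.695, 0.068], [0.096, -0.698, 0.068], [0.102, -0.418, 0.068]]
[  61  389  131   31 3411] [[0.024, 0.608, 0.068], [0.104, 0.607, 0.068], [0.113, 0.26, 0.068], [0.034, 0.261, 0.068]]
{'fx': 300.8256, 'fy': 300.8256, 'cx': 278.4678, 'cy': 206.3699, 'k1': 0.003, 'tool_from_camera': [[0.0001, -0.9543, -0.299, 0.0763], [1.0, 0.0002, -0.0002, 0.0002], [0.0002, -0.299, 0.9543, -0.1322], [0.0, 0.0, 0.0, 1.0]]}
```

```bash
cat >> h.py <<'E'
def plan(x,y,z,yaw,o=None):
    "delta_pos and turn, in present tool axes, to TCP at x,y,z pointing down, tool x at yaw deg"
    o=o or get_obs();R=Ro.from_quat(o["ee_rot"])
    a=np.radians(yaw);T=Ro.from_matrix(np.array([[np.cos(a),np.sin(a),0],[np.sin(a),-np.cos(a),0],[0,0,-1]]).T)
    print("delta",np.round(R.inv().apply(np.array([x,y,z])-o["position"]),4).tolist(),"turn",np.round((R.inv()*T).as_rotvec(),4).tolist())
E
python3 - <<'E'
from h import *
c=dict(np.load("top0.npz"));P=cloud(c).reshape(-1,3);P=P[(P[:,2]>.12)&(np.abs(P[:,1])<.9)&(P[:,0]>.05)]
for y0 in np.arange(-.9,.6,.1):
    q=P[(P[:,1]>=y0)&(P[:,1]<y0+.1)]
    if len(q): i=np.argsort(q[:,0]);print(round(y0,1),np.round(q[i[0]],2),np.round(q[i[len(i)//20]],2))
plan(.40,-.25,.2,60)
plan(.522,-.09,.14,77)
E
```

```text
-0.6 [ 0.15 -0.53  0.31] [ 0.15 -0.53  0.32]
-0.5 [ 0.97 -0.43  0.38] [ 0.97 -0.43  0.26]
-0.4 [ 0.46 -0.35  0.2 ] [ 0.48 -0.35  0.3 ]
-0.2 [ 0.7  -0.15  0.75] [ 0.71 -0.15  0.44]
-0.1 [ 0.07 -0.02  0.12] [ 0.71 -0.04  0.75]
-0.0 [0.06 0.04 0.12] [0.52 0.02 1.25]
0.1 [0.66 0.12 0.13] [0.71 0.13 0.51]
0.2 [0.47 0.27 0.12] [0.71 0.25 0.75]
0.3 [0.69 0.38 0.2 ] [0.69 0.37 0.22]
0.4 [0.68 0.49 0.42] [0.69 0.47 0.44]
0.5 [0.68 0.5  0.42] [0.69 0.55 0.43]
delta [0.3098, -0.2689, 0.042] turn [-0.001, -0.0004, -0.7513]
delta [0.4731, -0.3863, 0.1021] turn [-0.001, -0.0005, -1.048]
```

Units first: shifts go in shares of 0.6 m and turns go in shares of 90 degrees. So 0.473 m is 0.7883, -0.281 m is -0.4683, -0.75 rad is -0.4775.

>>> move_arm:
  plan:
    - {"delta_pos": [0.4517, -0.4683, 0.0833], "turn": [0, 0, -0.4775], "fingers": 0}
    - {"delta_pos": [0.4517, -0.4683, 0.0833], "turn": [0, 0, -0.4775], "fingers": 0}
    - {"delta_pos": [0.4517, -0.4683, 0.0833], "turn": [0, 0, -0.4775], "fingers": 0}
    - {"delta_pos": [0.4517, -0.4683, 0.0833], "turn": [0, 0, -0.4775], "fingers": 0}
    - {"delta_pos": [0.4517, -0.4683, 0.0833], "turn": [0, 0, -0.4775], "fingers": 0}
    - {"delta_pos": [0.4517, -0.4683, 0.0833], "turn": [0, 0, -0.4775], "fingers": 0}
    - {"delta_pos": [0.7883, -0.6433, 0.17], "turn": [0, 0, -0.6672], "fingers": 0}
    - {"delta_pos": [0.7883, -0.6433, 0.17], "turn": [0, 0, -0.6672], "fingers": 0}
    - {"delta_pos": [0.7883, -0.6433, 0.17], "turn": [0, 0, -0.6672], "fingers": 0}
    - {"delta_pos": [0.7883, -0.6433, 0.17], "turn": [0, 0, -0.6672], "fingers": 0}
    - {"delta_pos": [0.7883, -0.6433, 0.17], "turn": [0, 0, -0.6672], "fingers": 0}
    - {"delta_pos": [0.7883, -0.6433, 0.17], "turn": [0, 0, -0.6672], "fingers": 0}

```text
clock: 1.65
position: [0.5218, -0.0909, 0.1399]
ee_rot: [0.783, 0.623, -0.0, -0.0]
ft_force: [-0.5, 0.2, 0.5]
grip_width: 1.004
grasp_force: 0.0
```

```bash
cat > w.py <<'E'
from h import *
import sys,pickle
n=sys.argv[1];o=get_obs();c=camera("wrist");pickle.dump((c,o),open(n+".pkl","wb"))
print(o["clock"],o["position"],np.round(o["ee_rot"],4),np.round(o["ft_force"],1),np.abs(o["joint_velocities"]).max())
cv2.imwrite(f"pics/{n}.png",cv2.resize(c["color"],None,fx=1.4,fy=1.4,interpolation=cv2.INTER_CUBIC)[:,:,::-1])
E
python3 w.py w1; python3 -c "
from h import *
plan(.522,-.09,.14,77)"
```

```text
1.65 [ 0.52179749 -0.09090839  0.13991232] [ 7.825e-01  6.226e-01 -4.000e-04 -4.000e-04] [-0.5  0.2  0.5] 0.02517668201198455
delta [0.0018, -0.0, 0.0002] turn [-0.0004, 0.0007, -0.0012]
```

View pics/w1.png

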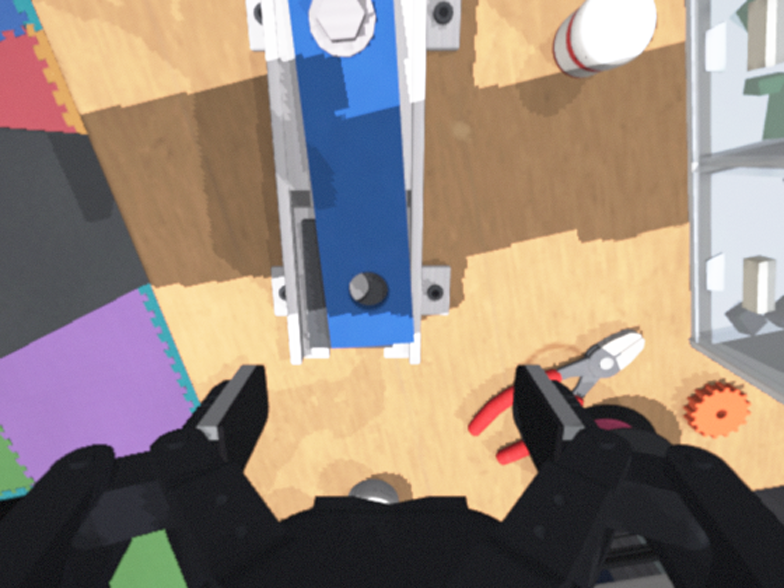

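The wrist view shows the plate hole at about (368,289) in the 1.4x picture, the pivot head at (342,20), and a light crescent inside the hole on its left. I'll enlarge the hole.

```bash
python3 - <<'E'
from h import *
import pickle
c,o=pickle.load(open("w1.pkl","rb"))
a=cv2.resize(c["color"][180:255,190:310],None,fx=6.5,fy=6.5,interpolation=cv2.INTER_CUBIC)
a=np.clip(a.astype(float)*1.5,0,255).astype(np.uint8)
cv2.imwrite("pics/w1c.png",a[:,:,::-1])
E
```

```text
(no output)
```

View pics/w1c.png

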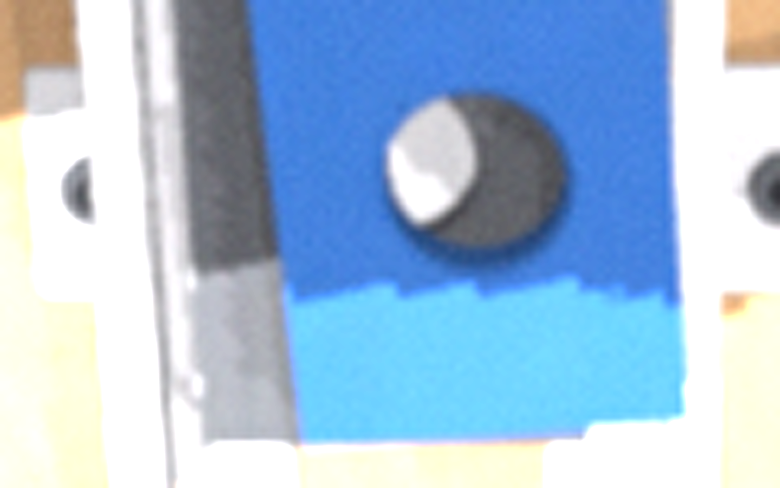

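The light lens is the channel floor seen through the nut hole, and its right edge is the rim of the nut hole. Crop coordinates: plate hole spans 386–568, nut rim near 478, so the nut hole sits about 10 mm toward frame −x. I'll measure it properly.

```bash
cat > holes.py <<'E'
from h import *
import pickle,sys
from scipy.optimize import least_squares
def circ(p,r,x0): return least_squares(lambda q:np.hypot(*(p-q).T)-r,x0,loss="soft_l1",f_scale=.0005)
def holes(c,o,roi=(190,180,310,255)):
    x0,y0,x1,y1=roi;f=4
    im=cv2.resize(c["color"][y0:y1,x0:x1],None,fx=f,fy=f,interpolation=cv2.INTER_CUBIC)
    tou=lambda k:(k.reshape(-1,2)+.5)/f-.5+[x0,y0]
    hsv=cv2.cvtColor(im,cv2.COLOR_RGB2HSV)
    blue=cv2.inRange(hsv,(95,120,40),(125,255,255))
    cs,h=cv2.findContours(blue,cv2.RETR_CCOMP,cv2.CHAIN_APPROX_NONE)
    k=max([cs[i] for i in range(len(cs)) if h[0][i][3]>=0],key=cv2.contourArea)
    p=onplane(c,tou(k),.0685,o)[:,:2];P=least_squares(lambda q:np.hypot(*(p-q[:2]).T)-q[2],[*p.mean(0),.01],loss="soft_l1",f_scale=.0005).x
    ins=np.zeros_like(blue);cv2.drawContours(ins,[k],-1,255,-1);er=cv2.erode(ins,np.ones((13,13)))
    g=cv2.cvtColor(im,cv2.COLOR_RGB2GRAY);t,_=cv2.threshold(g[er>0].reshape(-1,1),0,255,cv2.THRESH_OTSU)
    lt=((g>t)&(ins>0)).astype(np.uint8);n,l,s,_=cv2.connectedComponentsWithStats(lt);lt=(l==1+s[1:,4].argmax()).astype(np.uint8)
    ks=max(cv2.findContours(lt,cv2.RETR_EXTERNAL,cv2.CHAIN_APPROX_NONE)[0],key=cv2.contourArea).reshape(-1,2)
    ks=ks[er[ks[:,1],ks[:,0]]>0]
    q=onplane(c,tou(ks),.060,o)[:,:2]
    return P,q,t
if __name__=="__main__":
    c,o=pickle.load(open(sys.argv[1]+".pkl","rb"));P,q,t=holes(c,o)
    print("plate",P,"t",t,"n",len(q))
    r=circ(q,.01,P[:2]-[.01,0]);print("nut free",r.x,np.sqrt(np.mean(r.fun**2)))
    a=np.radians(float(sys.argv[2]));fx=np.array([np.cos(a),np.sin(a)]) # frame x
    fy=np.array([-fx[1],fx[0]])
    r=least_squares(lambda d:np.hypot(*(q-(P[:2]-fy*.0003+d*fx)).T)-.01,[-.01]);print("along x",r.x,P[:2]-fy*.0003+r.x*fx,np.sqrt(np.mean(r.fun**2)))
    print("sample",cloud(c,o)[206,235:290:6,2].round(4))
E
python3 holes.py w1 -13
python3 - <<'E'
from h import *
import pickle
c,o=pickle.load(open("w1.pkl","rb"))
# channel right rim edge (white) lines at z=.06? and pivot head
print(onplane(c,np.array([[342,20]])/1.4,.0765,o))
hsv=cv2.cvtColor(c["color"],cv2.COLOR_RGB2HSV)
# outer side edge of channel: bright/low-sat; per row last white pixel right of plate
P=cloud(c,o)
m=(P[...,2]>.054)&(P[...,2]<.075)
pts=P[m]; 
rc=cv2.minAreaRect(pts[:,:2].astype(np.float32)*1000);print(rc,cv2.boxPoints(rc).round(1).tolist())
E
```

```text
plate [ 0.51345177 -0.07600052  0.00938745] t 109.0 n 78
nut free [ 0.50300456 -0.07386355] 0.00027715918526490267
along x [-0.01066923] [ 0.50298851 -0.07389278] 0.00027730700659680743
sample [0.0694 0.0702 0.0696 0.0064 0.0057 0.0614 0.0607 0.0678 0.0695 0.07  ]
[[0.53184688 0.03920604 0.0765    ]]
((607.7593383789062, -64.40349578857422), (192.60556030273438, 268.0956726074219), 77.04533386230469) [[455.5, -128.1999969482422], [716.7999877929688, -188.3000030517578], [760.0, -0.6000000238418579], [498.70001220703125, 59.5]]
```

```bash
python3 -c "
from h import *
plan(.478,.255,.19,99)"
```

```text
delta [0.3279, -0.1209, -0.05] turn [-0.0005, 0.0006, -0.3852]
```

Scaled: 0.328 m is 0.5467, -0.05 m is -0.0833, -0.385 rad is -0.2451.

>>> move_arm:
  plan:
    - {"delta_pos": [0.0333, -0.0167, -0.0833], "turn": [0, 0, 0], "fingers": 0}
    - {"delta_pos": [0.5467, -0.2017, -0.0833], "turn": [0, 0, -0.2451], "fingers": 0}
    - {"delta_pos": [0.5467, -0.2017, -0.0833], "turn": [0, 0, -0.2451], "fingers": 0}
    - {"delta_pos": [0.5467, -0.2017, -0.0833], "turn": [0, 0, -0.2451], "fingers": 0}
    - {"delta_pos": [0.5467, -0.2017, -0.0833], "turn": [0, 0, -0.2451], "fingers": 0}
    - {"delta_pos": [0.5467, -0.2017, -0.0833], "turn": [0, 0, -0.2451], "fingers": 0}
    - {"delta_pos": [0.5467, -0.2017, -0.0833], "turn": [0, 0, -0.2451], "fingers": 0}
    - {"delta_pos": [0.5467, -0.2017, -0.0833], "turn": [0, 0, -0.2451], "fingers": 0}
    - {"delta_pos": [0.5467, -0.2017, -0.0833], "turn": [0, 0, -0.2451], "fingers": 0}

```text
clock: 2.82
position: [0.479, 0.2535, 0.1902]
ee_rot: [0.65, 0.76, -0.0, 0.001]
ft_force: [0.2, 0.5, 0.7]
grip_width: 0.998
grasp_force: 0.0
```

```bash
python3 w.py w2
```

```text
2.825 [0.47903603 0.25345738 0.19021238] [ 6.504e-01  7.596e-01 -4.000e-04  7.000e-04] [0.2 0.5 0.7] 0.00772821898994689
```

View pics/w2.png

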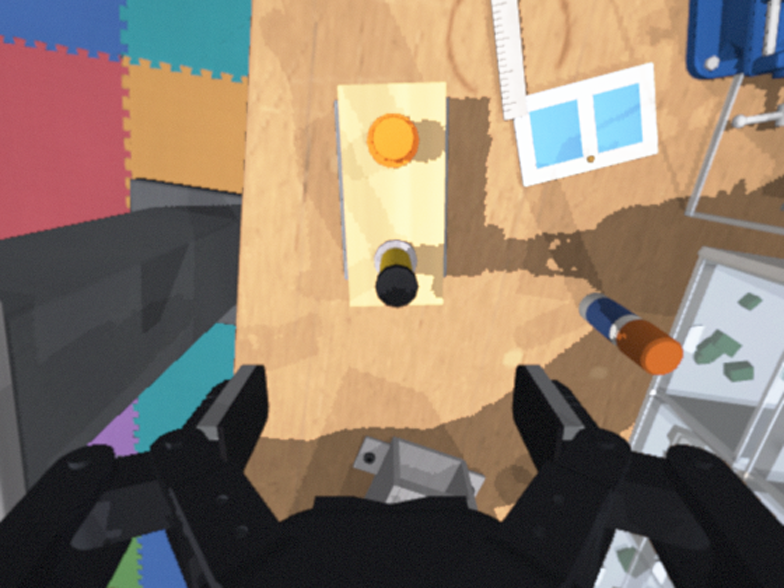

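Wrist view: drift's black end at (397,287), bolt at (392,139), stand top spanning (340–446, 84–305).

```bash
cat > stand.py <<'E'
from h import *
import pickle,sys
c,o=pickle.load(open(sys.argv[1]+".pkl","rb"))
im=c["color"];hsv=cv2.cvtColor(im,cv2.COLOR_RGB2HSV);P=cloud(c,o)
def show(n,m,z):
    k=max(cv2.findContours(m.astype(np.uint8),cv2.RETR_EXTERNAL,cv2.CHAIN_APPROX_NONE)[0],key=cv2.contourArea)
    p=onplane(c,k.reshape(-1,2),z,o)[:,:2];ce,r=cv2.minEnclosingCircle((p*1000).astype(np.float32));print(n,np.round(ce,1),round(r,1),"mean",(p.mean(0)*1000).round(1));return p
Z=P[...,2]
near=np.zeros(Z.shape,bool);near[30:230,225:345]=1
show("black",near&(Z>.115)&(im.max(2)<70),.125)
show("bolt",near&(Z>.092)&(Z<.11)&(hsv[...,0]<20),.103)
m=near&(Z>.060)&(Z<.069)
k=np.where(m);q=onplane(c,np.c_[k[1],k[0]],.065,o)[:,:2]
print("stand",cv2.minAreaRect((q*1000).astype(np.float32)),cv2.boxPoints(cv2.minAreaRect((q*1000).astype(np.float32))).round(1).tolist())
print("z black",np.median(Z[200:208,280:287]),"bolt",np.median(Z[96:102,277:283]),"tops")
E
python3 stand.py w2
```

```text
black [479.8 269.9] 10.6 mean [479.5 270. ]
bolt [467.3 337.4] 11.1 mean [467.1 337.3]
stand ((473.5267639160156, 302.9725341796875), (60.145511627197266, 130.26025390625), 10.288405418395996) [[432.29998779296875, 361.70001220703125], [455.6000061035156, 233.5], [514.7000122070312, 244.3000030517578], [491.5, 372.3999938964844]]
z black 0.12563823345814956 bolt 0.10366967128252128 tops
```

```bash
python3 -c "
from h import *
plan(.4797,.2692,.19,100.3);plan(.4797,.2692,.088,100.3)"
```

```text
delta [0.0154, 0.0031, 0.0002] turn [0.0001, 0.0015, -0.0254]
delta [0.0155, 0.0031, 0.1022] turn [0.0001, 0.0015, -0.0254]
```

Scaled: 0.102 m is 0.17, 0.0155 m is 0.0258, -0.025 rad is -0.0159.

>>> move_arm:
  plan:
    - {"delta_pos": [0.0258, 0.005, 0], "turn": [0, 0, -0.0159], "fingers": 0}
    - {"delta_pos": [0.0258, 0.005, 0], "turn": [0, 0, -0.0159], "fingers": 0}
    - {"delta_pos": [0.0258, 0.005, 0.0833], "turn": [0, 0, -0.0159], "fingers": 0}
    - {"delta_pos": [0.0258, 0.005, 0.17], "turn": [0, 0, -0.0159], "fingers": 0}
    - {"delta_pos": [0.0258, 0.005, 0.17], "turn": [0, 0, -0.0159], "fingers": 0}
    - {"delta_pos": [0.0258, 0.005, 0.17], "turn": [0, 0, -0.0159], "fingers": 0}

```text
clock: 3.62
position: [0.4793, 0.2726, 0.0901]
ee_rot: [0.639, 0.769, 0.001, 0.0]
ft_force: [-0.4, -0.2, -0.1]
grip_width: 1.0
grasp_force: 0.0
```

```bash
python3 w.py w3; python3 -c "
from h import *
plan(.4797,.2692,.088,100.3)"
```

```text
3.625 [0.47927349 0.27264418 0.09014967] [6.394e-01 7.689e-01 8.000e-04 2.000e-04] [-0.4 -0.2 -0.1] 0.019996141168219565
delta [-0.0035, -0.0006, 0.0026] turn [0.0028, -0.0009, 0.0033]
```

Scaled: -0.0035 m is -0.0058, 0.002 m is 0.0033, 0.003 rad is 0.0019.

>>> move_arm:
  plan:
    - {"delta_pos": [-0.0058, -0.0008, 0.0033], "turn": [0.0019, 0, 0.0019], "fingers": 0}
    - {"delta_pos": [-0.0058, -0.0008, 0.0033], "turn": [0.0019, 0, 0.0019], "fingers": 0.5}
    - {"delta_pos": [-0.0058, -0.0008, 0.0033], "turn": [0.0019, 0, 0.0019], "fingers": 1}
    - {"delta_pos": [-0.0058, -0.0008, 0.0033], "turn": [0.0019, 0, 0.0019], "fingers": 1}
    - {"delta_pos": [-0.0058, -0.0008, 0.0033], "turn": [0.0019, 0, 0.0019], "fingers": 1}
    - {"delta_pos": [-0.0058, -0.0008, 0.0033], "turn": [0.0019, 0, 0.0019], "fingers": 1}
    - {"delta_pos": [-0.0058, -0.0008, 0.0033], "turn": [0.0019, 0, 0.0019], "fingers": 1}
    - {"delta_pos": [-0.0058, -0.0008, 0.0033], "turn": [0.0019, 0, 0.0019], "fingers": 1}
  force: 70

```text
clock: 4.68
position: [0.4788, 0.2684, 0.0864]
ee_rot: [0.641, 0.768, -0.001, -0.001]
ft_force: [-1.3, -1.5, 4.2]
grip_width: 0.196
grasp_force: 68.0
```

```bash
python3 -c "
from h import *
o=get_obs();print(o['clock'],o['position'],np.round(Ro.from_quat(o['ee_rot']).as_matrix(),4).tolist(),o['ft_force'],o['grip_width'],o['grasp_force'])"
```

```text
4.675 [0.47878263 0.26838573 0.08643324] [[-0.1791, 0.9838, -0.0028], [0.9838, 0.1791, -0.0006], [-0.0, -0.0029, -1.0]] [-1.3007756  -1.45866279  4.23688548] 0.1956255921960504 68.03597340476699
```

```bash
python3 -c "
from h import *
plan(.4788,.2684,.19,100.3);plan(.508,-.075,.19,76)"
```

```text
delta [0.0, -0.0003, -0.1036] turn [-0.0029, 0.0, 0.0003]
delta [-0.3431, -0.033, -0.1035] turn [-0.0028, 0.0007, 0.4244]
```

Scaled: -0.343 m is -0.5717, -0.08 m is -0.1333, 0.424 rad is 0.2699.

>>> move_arm:
  plan:
    - {"delta_pos": [0, 0, -0.0167], "turn": [0, 0, 0], "fingers": 1}
    - {"delta_pos": [0, 0, -0.0667], "turn": [-0.0019, 0, 0], "fingers": 1}
    - {"delta_pos": [0, 0, -0.1333], "turn": [-0.0019, 0, 0], "fingers": 1}
    - {"delta_pos": [0, 0, -0.1733], "turn": [-0.0019, 0, 0], "fingers": 1}
    - {"delta_pos": [-0.0667, -0.005, -0.1733], "turn": [-0.0019, 0, 0.0637], "fingers": 1}
    - {"delta_pos": [-0.5717, -0.055, -0.1733], "turn": [-0.0019, 0, 0.2699], "fingers": 1}
    - {"delta_pos": [-0.5717, -0.055, -0.1733], "turn": [-0.0019, 0, 0.2699], "fingers": 1}
    - {"delta_pos": [-0.5717, -0.055, -0.1733], "turn": [-0.0019, 0, 0.2699], "fingers": 1}
    - {"delta_pos": [-0.5717, -0.055, -0.1733], "turn": [-0.0019, 0, 0.2699], "fingers": 1}
    - {"delta_pos": [-0.5717, -0.055, -0.1733], "turn": [-0.0019, 0, 0.2699], "fingers": 1}
    - {"delta_pos": [-0.5717, -0.055, -0.1733], "turn": [-0.0019, 0, 0.2699], "fingers": 1}
    - {"delta_pos": [-0.5717, -0.055, -0.1733], "turn": [-0.0019, 0, 0.2699], "fingers": 1}

```text
clock: 6.18
position: [0.5079, -0.0743, 0.1905]
ee_rot: [0.788, 0.616, -0.0, 0.0]
ft_force: [-0.2, 0.7, -1.4]
grip_width: 0.193
grasp_force: 69.0
```

```bash
python3 w.py w4
```

```text
6.175 [ 0.50785576 -0.07434698  0.19053439] [ 7.878e-01  6.159e-01 -1.000e-04  0.000e+00] [-0.2  0.7 -1.4] 0.020260153143386455
```

View pics/w4.png

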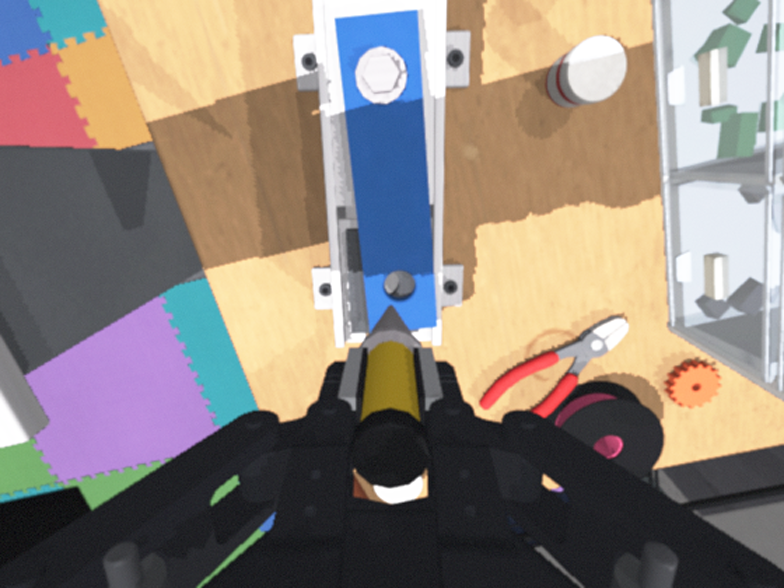

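The drift is held straight. Its tip is at (391,306) and the plate hole at (399,284), in 1.4x pixels. Next I'll compare the tip's seen position with where it should be.

```bash
python3 - <<'E'
from h import *
import pickle
from holes import holes,circ
c,o=pickle.load(open("w4.pkl","rb"))
print("tip seen",onplane(c,[[279.3,218.6]],.1111,o)[0],"tcp",o["position"])
P,q,t=holes(c,o,(255,170,315,212));print("plate",P,len(q));r=circ(q,.01,P[:2]-[.01,0]);print("nut",r.x,np.sqrt(np.mean(r.fun**2)))
piv=onplane(c,np.array([[381,75]])/1.4,.0765,o)[0];print("pivot",piv,np.linalg.norm(piv[:2]-P[:2]),np.linalg.norm(piv[:2]-r.x))
plan(.508,-.075,.158,76)
E
```

```text
tip seen [ 0.50853996 -0.07424713  0.1111    ] tcp [ 0.50785576 -0.07434698  0.19053439]Traceback (most recent call last):
  File "<stdin>", line 6, in <module>
  File "holes.py", line 12, in holes
    k=max([cs[i] for i in range(len(cs)) if h[0][i][3]>=0],key=cv2.contourArea)
ValueError: max() iterable argument is empty
```

Scaled: 0.033 m is 0.055.

>>> move_arm:
  plan:
    - {"delta_pos": [0, 0, 0.055], "turn": [0, 0, 0], "fingers": 1}
    - {"delta_pos": [0, 0, 0.055], "turn": [0, 0, 0], "fingers": 1}
    - {"delta_pos": [0, 0, 0.055], "turn": [0, 0, 0], "fingers": 1}

```text
clock: 6.6
position: [0.5084, -0.0741, 0.1584]
ee_rot: [0.787, 0.616, 0.0, 0.0]
ft_force: [1.1, -0.5, -1.8]
grip_width: 0.193
grasp_force: 69.0
```

```bash
python3 w.py w5; python3 - <<'E'
from h import *
import pickle
c,o=pickle.load(open("w5.pkl","rb"))
a=cv2.resize(c["color"][175:255,220:340],None,fx=6.5,fy=6.5,interpolation=cv2.INTER_CUBIC)
a=np.clip(a.astype(float)*1.4,0,255).astype(np.uint8)
cv2.imwrite("pics/w5c.png",a[:,:,::-1])
E
```

```text
6.6 [ 0.50839838 -0.07413366  0.15840898] [7.874e-01 6.164e-01 1.000e-04 5.000e-04] [ 1.1 -0.5 -1.8] 0.012558943196246015
```

View pics/w5c.png

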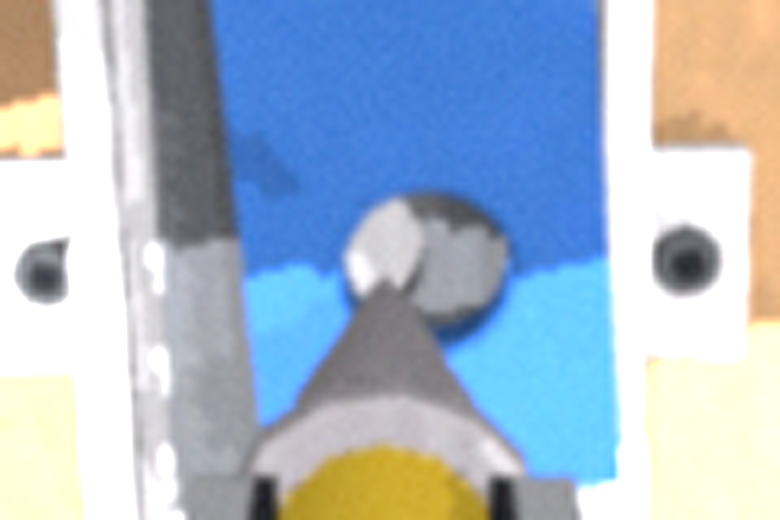

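```bash
python3 - <<'E'
from h import *
import pickle
c,o=pickle.load(open("w5.pkl","rb"))
f=lambda u,v,z:onplane(c,[[220+(u+.5)/6.5-.5,175+(v+.5)/6.5-.5]],z,o)[0,:2]
a=np.radians(-14);X=np.array([np.cos(a),np.sin(a)]);Y=np.array([-X[1],X[0]])
ref=o["position"][:2]
for n,p in dict(tip=f(388,285,.079),L=f(345,262,.0685),R=f(508,262,.0685),T=f(426,190,.0685),B=f(430,339,.0685),nutR=f(425,258,.06)).items(): print(n,np.round(1e3*np.array([(p-ref)@X,(p-ref)@Y]),1))
E
```

```text
tip [0.7 0.4]
L [-4.4 -0.4]
R [15.1 -0.4]
T [5.2 8.6]
B [  5.9 -10.3]
nutR [ 5.4 -2.8]
```

The tip is already centred over the overlap in frame x. It needs −1.2 mm in frame y, which is tool x. Now to descend.

Scaled: 0.0245 m is 0.0408, 0.02 m is 0.0333.

>>> move_arm:
  plan:
    - {"delta_pos": [-0.002, 0, 0.005], "turn": [0, 0, 0], "fingers": 1}
    - {"delta_pos": [-0.002, 0, 0.0133], "turn": [0, 0, 0], "fingers": 1}
    - {"delta_pos": [-0.002, 0, 0.0233], "turn": [0, 0, 0], "fingers": 1}
    - {"delta_pos": [-0.002, 0, 0.0333], "turn": [0, 0, 0], "fingers": 1}
    - {"delta_pos": [-0.002, 0, 0.0408], "turn": [0, 0, 0], "fingers": 1}
    - {"delta_pos": [-0.002, 0, 0.0408], "turn": [0, 0, 0], "fingers": 1}

```text
clock: 7.4
position: [0.5076, -0.0762, 0.1325]
ee_rot: [0.788, 0.616, -0.0, 0.0]
ft_force: [0.8, 0.0, -1.8]
grip_width: 0.198
grasp_force: 69.0
```

```bash
cat > s.py <<'E'
from h import *
o=get_obs();a=np.radians(-14);X=np.array([np.cos(a),np.sin(a)]);Y=np.array([-X[1],X[0]])
d=o["position"][:2]-[.50839838,-.07413366];f=o["ft_force"];T=Ro.from_quat(o["ee_rot"]).as_matrix()
print("clk %.2f s %.2f y %.2f t %.2f"%(o["clock"],1e3*d@X,1e3*d@Y,(.1584+.0105*0-o["position"][2])*1e3-10.5),"F frame",np.round([f[:2]@X,f[:2]@Y,f[2]],1),"M",np.round(o["torque"],2),"tool z",np.round(T[:,2],4),"tool x",np.round(T[:2,0],3))
E
python3 s.py
```

```text
clk 7.40 s -0.32 y -2.17 t 15.38 F frame [ 0.7  0.2 -1.8] M [-0.01 -0.03  0.02] tool z [-4.e-04 -5.e-04 -1.e+00] tool x [0.242 0.97 ]
```

Scaled: 0.017 m is 0.0283, 0.0145 m is 0.0242.

>>> move_arm:
  plan:
    - {"delta_pos": [0.0015, 0, 0.005], "turn": [0, 0, 0], "fingers": 1}
    - {"delta_pos": [0.0015, 0, 0.01], "turn": [0, 0, 0], "fingers": 1}
    - {"delta_pos": [0.0015, -0.0007, 0.015], "turn": [0, 0, 0], "fingers": 1}
    - {"delta_pos": [0.0015, -0.0013, 0.02], "turn": [0, 0, 0], "fingers": 1}
    - {"delta_pos": [0.0015, -0.0023, 0.0242], "turn": [0, 0, 0], "fingers": 1}
    - {"delta_pos": [0.0015, -0.0032, 0.0283], "turn": [0, 0, 0], "fingers": 1}

```text
clock: 8.15
position: [0.5075, -0.0754, 0.1171]
ee_rot: [0.788, 0.616, 0.001, 0.002]
ft_force: [2.8, -2.0, 7.1]
grip_width: 0.2
grasp_force: 69.8
```

```bash
python3 s.py
```

```text
clk 8.15 s -0.55 y -1.44 t 30.82 F frame [ 3.2 -1.2  7.1] M [-0.52 -0.77 -0.  ] tool z [ 0.0034 -0.0018 -1.    ] tool x [0.242 0.97 ]
```

Scaled: -0.004 m is -0.0067, -0.002 m is -0.0033.

>>> move_arm:
  plan:
    - {"delta_pos": [0, -0.0017, 0.0008], "turn": [0, 0, 0], "fingers": 1}
    - {"delta_pos": [0, -0.0033, 0.0017], "turn": [0, 0, 0], "fingers": 1}
    - {"delta_pos": [0, -0.005, 0.0033], "turn": [0, 0, 0], "fingers": 1}
    - {"delta_pos": [0, -0.0058, 0.005], "turn": [0, 0, 0], "fingers": 1}
    - {"delta_pos": [0, -0.0067, 0.0067], "turn": [0, 0, 0], "fingers": 1}

```text
clock: 8.78
position: [0.5041, -0.0747, 0.1132]
ee_rot: [0.788, 0.616, 0.001, 0.002]
ft_force: [6.1, -2.7, 4.3]
grip_width: 0.199
grasp_force: 69.8
```

```bash
python3 s.py
```

```text
clk 8.78 s -4.01 y -1.58 t 34.75 F frame [ 6.5 -1.1  4.3] M [-0.72 -1.44 -0.06] tool z [ 0.0046 -0.0019 -1.    ] tool x [0.242 0.97 ]
```

Scaled: 0.01 m is 0.0167, 0.008 m is 0.0133.

>>> move_arm:
  plan:
    - {"delta_pos": [0, -0.0008, 0.0033], "turn": [0, 0, 0], "fingers": 1}
    - {"delta_pos": [0, -0.0017, 0.0067], "turn": [0, 0, 0], "fingers": 1}
    - {"delta_pos": [0, -0.0017, 0.01], "turn": [0, 0, 0], "fingers": 1}
    - {"delta_pos": [0, -0.0017, 0.0133], "turn": [0, 0, 0], "fingers": 1}
    - {"delta_pos": [0, -0.0017, 0.0167], "turn": [0, 0, 0], "fingers": 1}

```text
clock: 9.4
position: [0.5027, -0.0747, 0.1028]
ee_rot: [0.788, 0.616, 0.001, 0.002]
ft_force: [5.5, -3.7, 2.0]
grip_width: 0.194
grasp_force: 69.7
```

```bash
python3 s.py
```

```text
clk 9.40 s -5.34 y -1.93 t 45.13 F frame [ 6.2 -2.2  2. ] M [-0.87 -1.23 -0.02] tool z [ 0.0037 -0.0021 -1.    ] tool x [0.242 0.97 ]
```

Scaled: 0.006 m is 0.01, 0.0045 m is 0.0075.

>>> move_arm:
  plan:
    - {"delta_pos": [-0.0013, 0, 0.0025], "turn": [0, 0, 0], "fingers": 1}
    - {"delta_pos": [-0.0013, 0, 0.005], "turn": [0, 0, 0], "fingers": 1}
    - {"delta_pos": [-0.0013, 0, 0.0075], "turn": [0, 0, 0], "fingers": 1}
    - {"delta_pos": [-0.0013, 0, 0.01], "turn": [0, 0, 0], "fingers": 1}

```text
clock: 9.9
position: [0.5025, -0.075, 0.0967]
ee_rot: [0.788, 0.616, 0.001, 0.002]
ft_force: [6.1, -2.5, 2.1]
grip_width: 0.198
grasp_force: 69.7
```

```bash
python3 s.py
```

```text
clk 9.90 s -5.50 y -2.24 t 51.20 F frame [ 6.5 -1.   2.1] M [-0.48 -1.31  0.02] tool z [ 0.0035 -0.0014 -1.    ] tool x [0.242 0.97 ]
```

Scaled: 0.0045 m is 0.0075, 0.003 m is 0.005.

>>> move_arm:
  plan:
    - {"delta_pos": [0, 0, 0.0025], "turn": [0, 0, 0], "fingers": 1}
    - {"delta_pos": [0, 0, 0.005], "turn": [0, 0, 0], "fingers": 1}
    - {"delta_pos": [0, 0, 0.0075], "turn": [0, 0, 0], "fingers": 1}

```text
clock: 10.28
position: [0.5026, -0.075, 0.0922]
ee_rot: [0.788, 0.616, 0.001, 0.002]
ft_force: [5.7, -1.7, 1.7]
grip_width: 0.196
grasp_force: 69.6
```

```bash
python3 s.py
```

```text
clk 10.28 s -5.45 y -2.22 t 55.69 F frame [ 5.9 -0.2  1.7] M [-0.51 -1.27  0.  ] tool z [ 0.0035 -0.0014 -1.    ] tool x [0.242 0.97 ]
```

Scaled: 0.0027 m is 0.0045, 0.002 m is 0.0033.

>>> move_arm:
  plan:
    - {"delta_pos": [0, 0, 0.0017], "turn": [0, 0, 0], "fingers": 1}
    - {"delta_pos": [0, 0, 0.0033], "turn": [0, 0, 0], "fingers": 1}
    - {"delta_pos": [0, 0, 0.0045], "turn": [0, 0, 0], "fingers": 1}

```text
clock: 10.65
position: [0.5026, -0.075, 0.0898]
ee_rot: [0.788, 0.616, 0.001, 0.002]
ft_force: [1.9, -1.5, 10.7]
grip_width: 0.2
grasp_force: 70.2
```

```bash
python3 s.py
```

```text
clk 10.65 s -5.42 y -2.26 t 58.09 F frame [ 2.2 -1.  10.7] M [-0.46 -0.46  0.02] tool z [ 0.0034 -0.0016 -1.    ] tool x [0.242 0.97 ]
```

Scaled: 0.0008 m is 0.0013, 0.0007 m is 0.0012.

>>> move_arm:
  plan:
    - {"delta_pos": [0, 0.0005, 0.0008], "turn": [0, 0, 0], "fingers": 1}
    - {"delta_pos": [0, 0.0013, 0.0012], "turn": [0, 0, 0], "fingers": 1}
    - {"delta_pos": [0, 0.0013, 0.0012], "turn": [0, 0, 0], "fingers": 1}

```text
clock: 11.02
position: [0.5028, -0.075, 0.0897]
ee_rot: [0.788, 0.616, 0.0, 0.001]
ft_force: [-3.1, -1.6, 18.3]
grip_width: 0.198
grasp_force: 70.9
```

```bash
python3 s.py
```

```text
clk 11.03 s -5.26 y -2.21 t 58.20 F frame [-2.6 -2.3 18.3] M [-0.19  0.82 -0.01] tool z [ 0.0019 -0.0019 -1.    ] tool x [0.242 0.97 ]
```

Scaled: -0.0016 m is -0.0027, -0.0008 m is -0.0013.

>>> move_arm:
  plan:
    - {"delta_pos": [-0.0005, -0.0007, -0.0013], "turn": [0, 0, 0], "fingers": 1}
    - {"delta_pos": [-0.0005, -0.0007, -0.0027], "turn": [0, 0, 0], "fingers": 1}
    - {"delta_pos": [-0.0005, -0.0007, -0.0027], "turn": [0, 0, 0], "fingers": 1}
    - {"delta_pos": [-0.0005, -0.0007, -0.0027], "turn": [0, 0, 0], "fingers": 1}

```text
clock: 11.52
position: [0.5023, -0.075, 0.09]
ee_rot: [0.788, 0.616, 0.001, 0.001]
ft_force: [5.5, -0.6, 0.8]
grip_width: 0.194
grasp_force: 69.1
```

```bash
python3 s.py; python3 w.py w6;python3 - <<'E'
from h import *
import pickle
c,o=pickle.load(open("w6.pkl","rb"))
cv2.imwrite("pics/w6c.png",cv2.resize(c["color"][120:280,170:380],None,fx=3.6,fy=3.6,interpolation=cv2.INTER_CUBIC)[:,:,::-1])
E
```

```text
clk 11.53 s -5.67 y -2.31 t 57.94 F frame [5.5 0.8 0.8] M [-0.24 -1.31 -0.01] tool z [ 2.3e-03 -8.0e-04 -1.0e+00] tool x [0.242 0.97 ]
11.525 [ 0.50233884 -0.07500529  0.0899589 ] [7.879e-01 6.157e-01 7.000e-04 1.000e-03] [ 5.5 -0.6  0.8] 0.0016655606413758465
```

View pics/w6c.png

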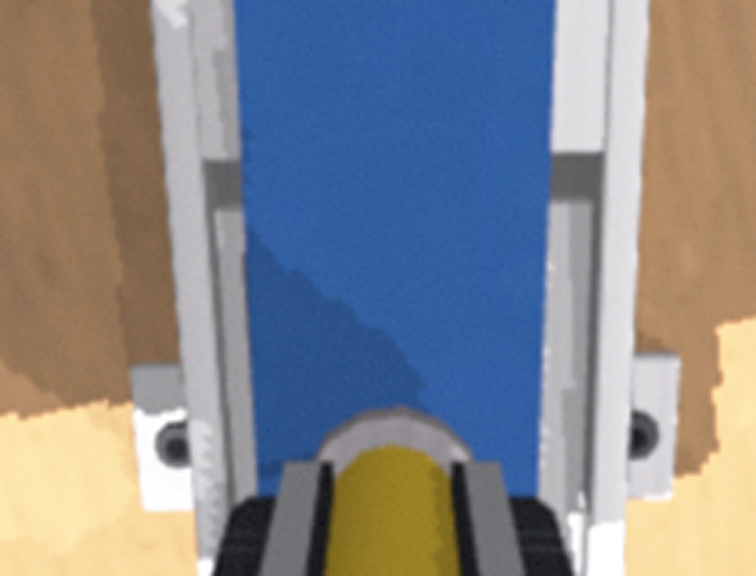

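The collar sits on the plate and the plate now lies straight in the channel. There is still 5.5 N of sideways load to ease off.

Scaled: 0.0007 m is 0.0012, 0.0001 m is 0.0002.

>>> move_arm:
  plan:
    - {"delta_pos": [0, 0.0012, 0.0002], "turn": [0, 0, 0], "fingers": 1}
    - {"delta_pos": [0, 0.0012, 0.0002], "turn": [0, 0, 0], "fingers": 1}
    - {"delta_pos": [0, 0.0012, 0.0002], "turn": [0, 0, 0], "fingers": 1}
    - {"delta_pos": [0, 0.0012, 0.0002], "turn": [0, 0, 0], "fingers": 1}

```text
clock: 12.08
position: [0.5025, -0.075, 0.0899]
ee_rot: [0.788, 0.616, 0.0, 0.001]
ft_force: [2.8, -0.6, 4.6]
grip_width: 0.197
grasp_force: 69.8
```

```bash
python3 s.py
```

```text
clk 12.07 s -5.55 y -2.29 t 58.04 F frame [2.8 0.1 4.6] M [-0.05 -0.7   0.04] tool z [ 1.e-03 -8.e-04 -1.e+00] tool x [0.242 0.97 ]
```

Slightly too much vertical load still, so I'll ease a little more in z and x.

Scaled: 0.0004 m is 0.0007, -0.0003 m is -0.0005.

>>> move_arm:
  plan:
    - {"delta_pos": [0, 0.0005, -0.0003], "turn": [0, 0, 0], "fingers": 1}
    - {"delta_pos": [0, 0.0007, -0.0005], "turn": [0, 0, 0], "fingers": 1}
    - {"delta_pos": [0, 0.0007, -0.0005], "turn": [0, 0, 0], "fingers": 1}
    - {"delta_pos": [0, 0.0007, -0.0005], "turn": [0, 0, 0], "fingers": 1}
    - {"delta_pos": [0, 0.0007, -0.0005], "turn": [0, 0, 0], "fingers": 1}

```text
clock: 12.7
position: [0.5025, -0.075, 0.0899]
ee_rot: [0.788, 0.616, -0.0, 0.0]
ft_force: [2.9, 0.3, 4.8]
grip_width: 0.196
grasp_force: 69.8
```

```bash
python3 s.py
```

```text
clk 12.70 s -5.52 y -2.31 t 58.04 F frame [2.7 1.  4.8] M [ 0.09 -0.54 -0.02] tool z [ 2.e-04 -7.e-04 -1.e+00] tool x [0.242 0.97 ]
```

Scaled: -0.0004 m is -0.0007, -0.0003 m is -0.0005.

>>> move_arm:
  plan:
    - {"delta_pos": [0, 0.0003, -0.0005], "turn": [0, 0, 0], "fingers": 1}
    - {"delta_pos": [0, 0.0005, -0.0007], "turn": [0, 0, 0], "fingers": 1}
    - {"delta_pos": [0, 0.0005, -0.0007], "turn": [0, 0, 0], "fingers": 1}
    - {"delta_pos": [0, 0.0005, -0.0007], "turn": [0, 0, 0], "fingers": 1}

```text
clock: 13.2
position: [0.5025, -0.0751, 0.0899]
ee_rot: [0.788, 0.616, -0.0, 0.0]
ft_force: [3.2, 0.8, -0.7]
grip_width: 0.198
grasp_force: 69.4
```

```bash
python3 s.py
```

```text
clk 13.20 s -5.47 y -2.40 t 57.95 F frame [ 2.9  1.5 -0.7] M [ 0.21 -0.91 -0.02] tool z [-4.e-04 -5.e-04 -1.e+00] tool x [0.242 0.97 ]
```

Scaled: -0.1 m is -0.1667, -0.072 m is -0.12.

>>> move_arm:
  plan:
    - {"delta_pos": [0, 0, 0], "turn": [0, 0, 0], "fingers": 1}
    - {"delta_pos": [0, 0, 0], "turn": [0, 0, 0], "fingers": 1}
    - {"delta_pos": [0, 0, 0], "turn": [0, 0, 0], "fingers": 1}
    - {"delta_pos": [0, 0, 0], "turn": [0, 0, 0], "fingers": 1}
    - {"delta_pos": [0, 0, -0.0067], "turn": [0, 0, 0], "fingers": 1}
    - {"delta_pos": [0, 0, -0.02], "turn": [0, 0, 0], "fingers": 1}
    - {"delta_pos": [0, 0, -0.0367], "turn": [0, 0, 0], "fingers": 1}
    - {"delta_pos": [0, 0, -0.07], "turn": [0, 0, 0], "fingers": 1}
    - {"delta_pos": [0, 0, -0.12], "turn": [0, 0, 0], "fingers": 1}
    - {"delta_pos": [0, 0, -0.1667], "turn": [0, 0, 0], "fingers": 1}
    - {"delta_pos": [0, 0, -0.1667], "turn": [0, 0, 0], "fingers": 1}

```text
clock: 14.58
position: [0.5034, -0.0752, 0.1924]
ee_rot: [0.788, 0.616, 0.0, 0.002]
ft_force: [-0.8, -0.5, -2.3]
grip_width: 0.193
grasp_force: 69.3
```

```bash
python3 s.py; python3 w.py w7; python3 - <<'E'
from h import *
import pickle
c,o=pickle.load(open("w7.pkl","rb"))
cv2.imwrite("pics/w7c.png",cv2.resize(c["color"][120:280,200:360],None,fx=3.6,fy=3.6,interpolation=cv2.INTER_CUBIC)[:,:,::-1])
plan(.4788,.2684,.19,100.3)
E
```

```text
clk 14.57 s -4.61 y -2.29 t -44.54 F frame [-0.7 -0.6 -2.3] M [-0.01  0.02 -0.03] tool z [ 0.0029 -0.002  -1.    ] tool x [0.242 0.97 ]
14.575 [ 0.50337514 -0.07523805  0.1924433 ] [7.880e-01 6.157e-01 5.000e-04 1.700e-03] [-0.8 -0.5 -2.3] 0.05110912944872643
delta [0.3277, -0.1062, 0.0003] turn [0.0007, 0.0015, -0.424]
```

View pics/w7c.png

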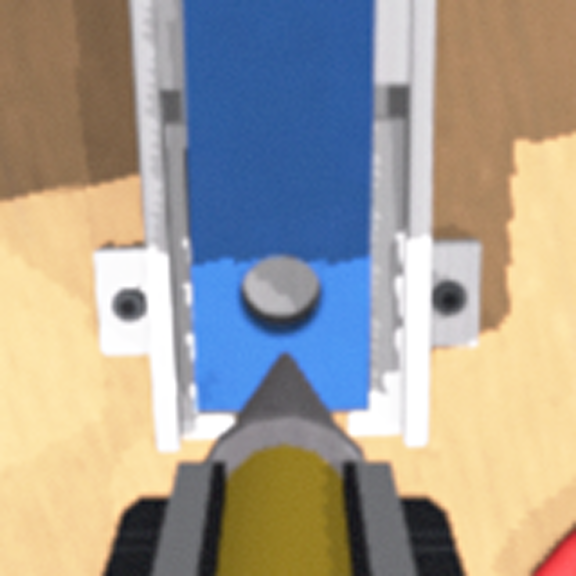

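The holes are in line: the hole at (281,292) shows floor all the way round. Now the drift goes back to the stand.

Scaled: 0.328 m is 0.5467, -0.106 m is -0.1767, -0.424 rad is -0.2699.

>>> move_arm:
  plan:
    - {"delta_pos": [0.05, -0.0167, 0], "turn": [0, 0, 0], "fingers": 1}
    - {"delta_pos": [0.5467, -0.1767, 0], "turn": [0.0004, 0.001, -0.2699], "fingers": 1}
    - {"delta_pos": [0.5467, -0.1767, 0], "turn": [0.0004, 0.001, -0.2699], "fingers": 1}
    - {"delta_pos": [0.5467, -0.1767, 0], "turn": [0.0004, 0.001, -0.2699], "fingers": 1}
    - {"delta_pos": [0.5467, -0.1767, 0], "turn": [0.0004, 0.001, -0.2699], "fingers": 1}
    - {"delta_pos": [0.5467, -0.1767, 0], "turn": [0.0004, 0.001, -0.2699], "fingers": 1}
    - {"delta_pos": [0.5467, -0.1767, 0], "turn": [0.0004, 0.001, -0.2699], "fingers": 1}
    - {"delta_pos": [0.5467, -0.1767, 0], "turn": [0.0004, 0.001, -0.2699], "fingers": 1}
    - {"delta_pos": [0.5467, -0.1767, 0], "turn": [0.0004, 0.001, -0.2699], "fingers": 1}

```text
clock: 15.75
position: [0.4794, 0.267, 0.1893]
ee_rot: [0.642, 0.767, -0.001, -0.0]
ft_force: [-0.1, 0.4, -2.1]
grip_width: 0.196
grasp_force: 69.1
```

```bash
python3 w.py w8; python3 stand.py w8; python3 -c "
from h import *
plan(.4788,.2684,.19,100.3)"
```

```text
15.75 [0.47939604 0.26695783 0.18927161] [ 6.416e-01  7.671e-01 -7.000e-04 -4.000e-04] [-0.1  0.4 -2.1] 0.007455765583893988
black [481.4 269. ] 4.3 mean [480.2 268. ]
bolt [467.2 337.6] 11.0 mean [467.2 337.5]
stand ((473.2891845703125, 304.064453125), (60.143707275390625, 126.99593353271484), 10.283369064331055) [[432.3999938964844, 361.20001220703125], [455.0, 236.1999969482422], [514.2000122070312, 247.0], [491.5, 371.8999938964844]]
z black 0.008705275673206586 bolt 0.06753306998326541 tops
delta [0.0015, -0.0005, -0.0005] turn [-0.001, 0.0001, -0.0022]
```

Scaled: 0.076 m is 0.1267, 0.06 m is 0.1, -0.001 rad is -0.0006.

>>> move_arm:
  plan:
    - {"delta_pos": [0.0027, -0.0005, 0], "turn": [-0.0006, 0, 0], "fingers": 1}
    - {"delta_pos": [0.0027, -0.0005, 0.05], "turn": [-0.0006, 0, 0], "fingers": 1}
    - {"delta_pos": [0.0027, -0.0005, 0.1], "turn": [-0.0006, 0, 0], "fingers": 1}
    - {"delta_pos": [0.0027, -0.0005, 0.1267], "turn": [-0.0006, 0, 0], "fingers": 1}
    - {"delta_pos": [0.0027, -0.0005, 0.1267], "turn": [-0.0006, 0, 0], "fingers": 1}
    - {"delta_pos": [0.0027, -0.0005, 0.1267], "turn": [-0.0006, 0, 0], "fingers": 1}

```text
clock: 16.55
position: [0.479, 0.2707, 0.1151]
ee_rot: [0.641, 0.768, 0.001, 0.0]
ft_force: [-0.3, -0.5, -2.0]
grip_width: 0.198
grasp_force: 69.2
```

```bash
python3 -c "
from h import *
o=get_obs();print(o['ft_force'],o['position'])
plan(.479,.2686,.0865,100.3)"
```

```text
[-0.29498627 -0.52331746 -2.04153206] [0.47900608 0.27071236 0.11505786]
delta [-0.0021, -0.0004, 0.0286] turn [0.0019, -0.0014, 0.0001]
```

Scaled: 0.02 m is 0.0333, -0.0021 m is -0.0035, -0.001 rad is -0.0006.

>>> move_arm:
  plan:
    - {"delta_pos": [-0.0035, -0.0005, 0], "turn": [0.0013, -0.0006, 0], "fingers": 1}
    - {"delta_pos": [-0.0035, -0.0005, 0.0083], "turn": [0.0013, -0.0006, 0], "fingers": 1}
    - {"delta_pos": [-0.0035, -0.0005, 0.0167], "turn": [0.0013, -0.0006, 0], "fingers": 1}
    - {"delta_pos": [-0.0035, -0.0005, 0.025], "turn": [0.0013, -0.0006, 0], "fingers": 1}
    - {"delta_pos": [-0.0035, -0.0005, 0.0333], "turn": [0.0013, -0.0006, 0], "fingers": 1}

```text
clock: 17.18
position: [0.4785, 0.2682, 0.0935]
ee_rot: [0.641, 0.768, -0.001, -0.0]
ft_force: [0.1, 0.5, -1.7]
grip_width: 0.198
grasp_force: 69.2
```

```bash
python3 -c "
from h import *
o=get_obs();print(o['ft_force'],o['position'])
plan(.479,.2686,.0865,100.3)"
```

```text
[ 0.07095187  0.51507995 -1.6507566 ] [0.47847424 0.26822275 0.09350275]
delta [0.0003, 0.0006, 0.007] turn [-0.0017, 0.0001, 0.0003]
```

Scaled: 0.0068 m is 0.0113, 0.0003 m is 0.0005, -0.001 rad is -0.0006.

>>> move_arm:
  plan:
    - {"delta_pos": [0.0005, 0.0008, 0.0067], "turn": [-0.0006, 0, 0], "fingers": 1}
    - {"delta_pos": [0.0005, 0.0008, 0.0113], "turn": [-0.0006, 0, 0], "fingers": 1}
    - {"delta_pos": [0.0005, 0.0008, 0.0113], "turn": [-0.0006, 0, 0], "fingers": 1}
    - {"delta_pos": [0.0005, 0.0008, 0.0113], "turn": [-0.0006, 0, 0], "fingers": 1}

```text
clock: 17.68
position: [0.4791, 0.2687, 0.0873]
ee_rot: [0.641, 0.768, -0.0, -0.0]
ft_force: [0.3, -0.0, -1.4]
grip_width: 0.192
grasp_force: 69.2
```

```bash
python3 -c "
from h import *
o=get_obs();print(o['ft_force'],o['position'])"
```

```text
[ 0.26932906 -0.04362881 -1.44200265] [0.47905397 0.26867513 0.08729005]
```

Scaled: -0.1 m is -0.1667, 0.0694 m is 0.1157.

>>> move_arm:
  plan:
    - {"delta_pos": [0, 0, 0.0017], "turn": [0, 0, 0], "fingers": 1}
    - {"delta_pos": [0, 0, 0.002], "turn": [0, 0, 0], "fingers": 0.8}
    - {"delta_pos": [0, 0, 0.002], "turn": [0, 0, 0], "fingers": 0}
    - {"delta_pos": [0, 0, 0.002], "turn": [0, 0, 0], "fingers": 0}
    - {"delta_pos": [0, 0, 0.002], "turn": [0, 0, 0], "fingers": 0}
    - {"delta_pos": [0, 0, 0.002], "turn": [0, 0, 0], "fingers": 0}
    - {"delta_pos": [0, 0, -0.025], "turn": [0, 0, 0], "fingers": 0}
    - {"delta_pos": [0, 0, -0.1], "turn": [0, 0, 0], "fingers": 0}
    - {"delta_pos": [0, 0, -0.1667], "turn": [0, 0, 0], "fingers": 0}
    - {"delta_pos": [0.0167, 0, -0.1667], "turn": [0, 0, 0], "fingers": 0}
    - {"delta_pos": [0.1157, 0, -0.1667], "turn": [0, 0, 0], "fingers": 0}
    - {"delta_pos": [0.1157, 0, -0.1667], "turn": [0, 0, 0], "fingers": 0}

```text
clock: 19.18
position: [0.4634, 0.342, 0.1875]
ee_rot: [0.638, 0.77, 0.0, -0.001]
ft_force: [-0.2, -0.4, -0.5]
grip_width: 1.003
grasp_force: 0.0
```

```bash
python3 w.py w9; python3 - <<'E'
from h import *
o=get_obs();c=camera("top");np.savez("top1.npz",**c)
P=cloud(c)
m=(P[...,2]>.11)&(P[...,0]>.42)&(P[...,0]<.54)&(P[...,1]>.2)&(P[...,1]<.3)&(P[...,2]<.14)
print(m.sum(),P[m].mean(0) if m.any() else "")
plan(.4668,.337,.13,100.3);plan(.4668,.337,.0845,100.3)
E
```

```text
19.175 [0.46344874 0.34198068 0.18745955] [ 6.379e-01  7.701e-01  4.000e-04 -1.500e-03] [-0.2 -0.4 -0.5] 0.05787574978260414
67 [0.47976011 0.26702604 0.12471737]
delta [-0.0009, 0.0009, 0.0569] turn [-0.0013, 0.0001, 0.0023]
delta [-0.0009, 0.001, 0.1024] turn [-0.0013, 0.0001, 0.0023]
```

Scaled: 0.1 m is 0.1667, -0.001 m is -0.0017, -0.001 rad is -0.0006.

>>> move_arm:
  plan:
    - {"delta_pos": [-0.0017, 0.0017, 0], "turn": [-0.0006, 0, 0.0013], "fingers": 0}
    - {"delta_pos": [-0.0017, 0.0017, 0.075], "turn": [-0.0006, 0, 0.0013], "fingers": 0}
    - {"delta_pos": [-0.0017, 0.0017, 0.1417], "turn": [-0.0006, 0, 0.0013], "fingers": 0}
    - {"delta_pos": [-0.0017, 0.0017, 0.1667], "turn": [-0.0006, 0, 0.0013], "fingers": 0}
    - {"delta_pos": [-0.0017, 0.0017, 0.1667], "turn": [-0.0006, 0, 0.0013], "fingers": 0}
    - {"delta_pos": [-0.0017, 0.0017, 0.1667], "turn": [-0.0006, 0, 0.0013], "fingers": 0}

```text
clock: 20.02
position: [0.4685, 0.3366, 0.0888]
ee_rot: [0.642, 0.767, 0.001, 0.001]
ft_force: [-0.4, -0.2, 0.4]
grip_width: 1.001
grasp_force: 0.0
```

```bash
python3 -c "
from h import *
o=get_obs();print(o['ft_force'],o['position'])
plan(.4668,.337,.0845,100.3)"
```

```text
[-0.4345141  -0.20254009  0.40008922] [0.46852147 0.3365998  0.08876912]
delta [0.0007, -0.0016, 0.0043] turn [0.0026, -0.0007, -0.0022]
```

Scaled: 0.004 m is 0.0067, -0.0016 m is -0.0027, -0.002 rad is -0.0013.

>>> move_arm:
  plan:
    - {"delta_pos": [0.0012, -0.0027, 0.0067], "turn": [0.0013, 0, -0.0013], "fingers": 0}
    - {"delta_pos": [0.0012, -0.0027, 0.0067], "turn": [0.0013, 0, -0.0013], "fingers": 0.4}
    - {"delta_pos": [0.0012, -0.0027, 0.0067], "turn": [0.0013, 0, -0.0013], "fingers": 1}
    - {"delta_pos": [0.0012, -0.0027, 0.0067], "turn": [0.0013, 0, -0.0013], "fingers": 1}
    - {"delta_pos": [0.0012, -0.0027, 0.0067], "turn": [0.0013, 0, -0.0013], "fingers": 1}
    - {"delta_pos": [0.0012, -0.0027, 0.0067], "turn": [0.0013, 0, -0.0013], "fingers": 1}
    - {"delta_pos": [0.0012, -0.0027, 0.0067], "turn": [0.0013, 0, -0.0013], "fingers": 1}
  force: 40

```text
clock: 20.9
position: [0.4661, 0.3365, 0.0834]
ee_rot: [0.641, 0.768, -0.0, -0.0]
ft_force: [-0.3, -1.1, 3.8]
grip_width: 0.237
grasp_force: 39.3
```

```bash
python3 -c "
from h import *
o=get_obs();print(o['ft_force'],o['position'],o['grip_width'],o['grasp_force'])
plan(.503,-.075,.18,76)"
```

```text
[-0.33328777 -1.05190372  3.80878842] [0.46611322 0.33654989 0.08336597] 0.2368578643082178 39.250391903333366
delta [-0.4115, -0.0375, -0.0966] turn [-0.0011, 0.0003, 0.4243]
```

Scaled: -0.4115 m is -0.6858, -0.117 m is -0.195, 0.424 rad is 0.2699.

>>> move_arm:
  plan:
    - {"delta_pos": [0, 0, -0.0333], "turn": [0, 0, 0], "fingers": 1}
    - {"delta_pos": [0, 0, -0.1167], "turn": [0, 0, 0], "fingers": 1}
    - {"delta_pos": [0, 0, -0.195], "turn": [0, 0, 0], "fingers": 1}
    - {"delta_pos": [-0.0167, 0, -0.195], "turn": [0, 0, 0], "fingers": 1}
    - {"delta_pos": [-0.0833, 0, -0.195], "turn": [0, 0, 0.0509], "fingers": 1}
    - {"delta_pos": [-0.6858, -0.0625, -0.195], "turn": [0, 0, 0.2699], "fingers": 1}
    - {"delta_pos": [-0.6858, -0.0625, -0.195], "turn": [0, 0, 0.2699], "fingers": 1}
    - {"delta_pos": [-0.6858, -0.0625, -0.195], "turn": [0, 0, 0.2699], "fingers": 1}
    - {"delta_pos": [-0.6858, -0.0625, -0.195], "turn": [0, 0, 0.2699], "fingers": 1}
    - {"delta_pos": [-0.6858, -0.0625, -0.195], "turn": [0, 0, 0.2699], "fingers": 1}
    - {"delta_pos": [-0.6858, -0.0625, -0.195], "turn": [0, 0, 0.2699], "fingers": 1}
    - {"delta_pos": [-0.6858, -0.0625, -0.195], "turn": [0, 0, 0.2699], "fingers": 1}

```text
clock: 22.4
position: [0.5022, -0.0798, 0.1998]
ee_rot: [0.79, 0.613, -0.001, -0.0]
ft_force: [-0.0, 0.6, -1.5]
grip_width: 0.237
grasp_force: 39.7
```

```bash
python3 s.py; python3 -c "
from h import *
o=get_obs();print(o['position'],o['grip_width'],o['grasp_force'])
plan(.503,-.075,.135,76)"
```

```text
clk 22.40 s -4.66 y -7.01 t -51.90 F frame [-0.2  0.6 -1.5] M [ 0.05 -0.01 -0.01] tool z [-0.0026 -0.001  -1.    ] tool x [0.249 0.969]
[ 0.50218493 -0.07980583  0.19979655] 0.23650969186267315 39.74336836952716
delta [0.005, -0.0003, 0.0648] turn [-0.0023, 0.0016, -0.007]
```

Scaled: 0.067 m is 0.1117, 0.05 m is 0.0833, -0.007 rad is -0.0045.

>>> move_arm:
  plan:
    - {"delta_pos": [0.0083, 0, 0.0333], "turn": [-0.0013, 0.001, -0.0045], "fingers": 1}
    - {"delta_pos": [0.0083, 0, 0.0833], "turn": [-0.0013, 0.001, -0.0045], "fingers": 1}
    - {"delta_pos": [0.0083, 0, 0.1117], "turn": [-0.0013, 0.001, -0.0045], "fingers": 1}
    - {"delta_pos": [0.0083, 0, 0.1117], "turn": [-0.0013, 0.001, -0.0045], "fingers": 1}
    - {"delta_pos": [0.0083, 0, 0.1117], "turn": [-0.0013, 0.001, -0.0045], "fingers": 1}

```text
clock: 23.02
position: [0.5046, -0.07, 0.1342]
ee_rot: [0.786, 0.619, 0.001, 0.0]
ft_force: [-0.3, -0.6, 0.8]
grip_width: 0.234
grasp_force: 39.8
```

```bash
python3 s.py; python3 w.py w10; python3 - <<'E'
from h import *
import pickle
c,o=pickle.load(open("w10.pkl","rb"));print(o["position"])
cv2.imwrite("pics/w10c.png",cv2.resize(c["color"][170:290,210:350],None,fx=4.5,fy=4.5,interpolation=cv2.INTER_CUBIC)[:,:,::-1])
plan(.5025,-.075,.12,76)
E
```

```text
clk 23.02 s -4.69 y 3.09 t 13.72 F frame [-0.2 -0.6  0.8] M [ 0.02 -0.04 -0.05] tool z [ 2.e-03  6.e-04 -1.e+00] tool x [0.235 0.972]
23.025 [ 0.50459662 -0.06999715  0.13417742] [7.857e-01 6.186e-01 1.000e-03 4.000e-04] [-0.3 -0.6  0.8] 0.005196360219318105
[ 0.50459662 -0.06999715  0.13417742]
delta [-0.0053, -0.001, 0.0143] turn [0.0023, -0.0009, 0.0075]
```

View pics/w10c.png

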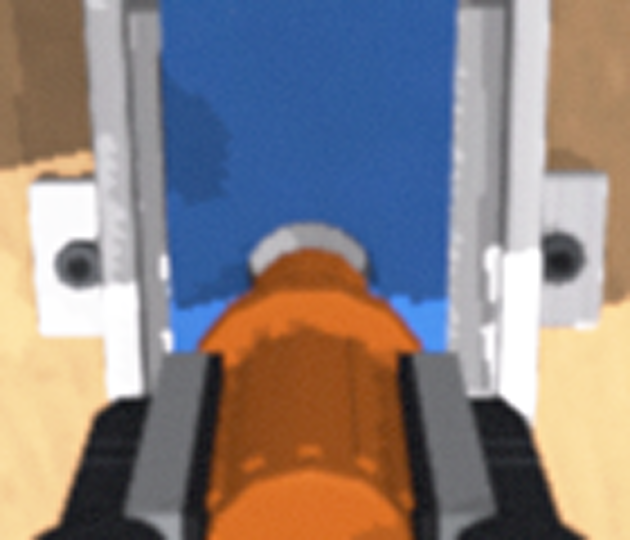

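Orange bolt end is just ahead of the hole at (310,250). It is about 5 mm too far in frame y and 0.8 mm in x. I'll check the bolt's own offset in the pads.

```bash
python3 - <<'E'
from h import *
import pickle
c,o=pickle.load(open("w10.pkl","rb"))
T=Ro.from_quat(o["ee_rot"]).as_matrix();p0=o["position"];z=p0[2]
f=lambda u,v,dz:((onplane(c,[[210+(u+.5)/4.5-.5,170+(v+.5)/4.5-.5]],z+dz,o)[0]-p0)@T)[:2]*1e3
print("flange front (15)",f(312,288,-.0184),f(312,288,-.0134),"grip top front (10.5)",f(310,468,.0196),"end front",f(320,248,-.0484))
# hole ring: top arc of blue hole, far edge
print("hole far edge",f(308,221,.0685-z),"L",f(249,262,.0685-z),"R",f(370,262,.0685-z))
plan(.5025,-.075,z,76)
E
```

```text
flange front (15) [13.51092205  0.31658883] [15.58535888  0.31099785] grip top front (10.5) [11.09267484  0.09744975] end front [7.20925671 1.48682006]
hole far edge [ 5.10291938 -0.25797004] L [-1.70970363 -9.50359825] R [-1.71613283  9.45493167]
delta [-0.0053, -0.001, 0.0001] turn [0.0023, -0.0009, 0.0075]
```

Scaled: 0.01 m is 0.0167, -0.0053 m is -0.0088, 0.002 rad is 0.0013.

>>> move_arm:
  plan:
    - {"delta_pos": [-0.0088, -0.0015, 0], "turn": [0.0013, -0.0006, 0.0045], "fingers": 1}
    - {"delta_pos": [-0.0088, -0.0015, 0.0067], "turn": [0.0013, -0.0006, 0.0045], "fingers": 1}
    - {"delta_pos": [-0.0088, -0.0015, 0.0133], "turn": [0.0013, -0.0006, 0.0045], "fingers": 1}
    - {"delta_pos": [-0.0088, -0.0015, 0.0167], "turn": [0.0013, -0.0006, 0.0045], "fingers": 1}
    - {"delta_pos": [-0.0088, -0.0015, 0.0167], "turn": [0.0013, -0.0006, 0.0045], "fingers": 1}

```text
clock: 23.7
position: [0.5018, -0.075, 0.123]
ee_rot: [0.788, 0.616, -0.001, -0.001]
ft_force: [0.3, -0.6, -0.6]
grip_width: 0.227
grasp_force: 39.8
```

```bash
python3 s.py; python3 -c "
from h import *
plan(.5025,-.075,.118,76)"
```

```text
clk 23.70 s -6.16 y -2.44 t 24.91 F frame [ 0.4 -0.5 -0.6] M [ 0.01 -0.02  0.03] tool z [-1.7e-03  3.0e-04 -1.0e+00] tool x [0.241 0.97 ]
delta [0.0002, 0.0007, 0.005] turn [-0.0017, 0.0001, 0.0005]
```

Scaled: 0.012 m is 0.02, 0.01 m is 0.0167, -0.0015 rad is -0.001.

>>> move_arm:
  plan:
    - {"delta_pos": [0.0002, 0.0012, 0.0017], "turn": [-0.001, 0, 0], "fingers": 1}
    - {"delta_pos": [0.0002, 0.0012, 0.0067], "turn": [-0.001, 0, 0], "fingers": 1}
    - {"delta_pos": [0.0002, 0.0012, 0.0117], "turn": [-0.001, 0, 0], "fingers": 1}
    - {"delta_pos": [0.0002, 0.0012, 0.0167], "turn": [-0.001, 0, 0], "fingers": 1}
    - {"delta_pos": [0.0002, 0.0012, 0.02], "turn": [-0.001, 0, 0], "fingers": 1}

```text
clock: 24.32
position: [0.5026, -0.0752, 0.111]
ee_rot: [0.788, 0.616, -0.0, 0.0]
ft_force: [-0.0, -0.2, -1.2]
grip_width: 0.235
grasp_force: 39.8
```

```bash
python3 s.py
```

```text
clk 24.32 s -5.39 y -2.42 t 36.90 F frame [ 0.  -0.2 -1.2] M [ 0.04  0.01 -0.03] tool z [-0.e+00 -2.e-04 -1.e+00] tool x [0.242 0.97 ]
```

Scaled: 0.012 m is 0.02, 0.009 m is 0.015.

>>> move_arm:
  plan:
    - {"delta_pos": [0, 0, 0.005], "turn": [0, 0, 0], "fingers": 1}
    - {"delta_pos": [0, 0, 0.01], "turn": [0, 0, 0], "fingers": 1}
    - {"delta_pos": [0, 0, 0.015], "turn": [0, 0, 0], "fingers": 1}
    - {"delta_pos": [0, 0, 0.02], "turn": [0, 0, 0], "fingers": 1}

```text
clock: 24.82
position: [0.5026, -0.0752, 0.099]
ee_rot: [0.788, 0.616, -0.0, 0.0]
ft_force: [-0.5, -0.1, -0.3]
grip_width: 0.232
grasp_force: 39.8
```

```bash
python3 s.py
```

```text
clk 24.82 s -5.33 y -2.44 t 48.87 F frame [-0.5 -0.2 -0.3] M [ 0.   -0.04 -0.02] tool z [ 1.e-04 -2.e-04 -1.e+00] tool x [0.242 0.97 ]
```

Scaled: 0.012 m is 0.02, 0.011 m is 0.0183.

>>> move_arm:
  plan:
    - {"delta_pos": [0, 0, 0.005], "turn": [0, 0, 0], "fingers": 1}
    - {"delta_pos": [0, 0, 0.01], "turn": [0, 0, 0], "fingers": 1}
    - {"delta_pos": [0, 0, 0.015], "turn": [0, 0, 0], "fingers": 1}
    - {"delta_pos": [0, 0, 0.0183], "turn": [0, 0, 0], "fingers": 1}
    - {"delta_pos": [0, 0, 0.02], "turn": [0, 0, 0], "fingers": 1}

```text
clock: 25.45
position: [0.5026, -0.0752, 0.0871]
ee_rot: [0.788, 0.616, -0.0, 0.0]
ft_force: [0.5, -0.1, -0.5]
grip_width: 0.234
grasp_force: 39.8
```

```bash
python3 s.py
```

```text
clk 25.45 s -5.35 y -2.44 t 60.77 F frame [ 0.5  0.  -0.5] M [-0.   -0.05 -0.02] tool z [ 1.e-04 -2.e-04 -1.e+00] tool x [0.242 0.97 ]
```

Scaled: 0.0014 m is 0.0023, 0.0007 m is 0.0012.

>>> move_arm:
  plan:
    - {"delta_pos": [0, 0, 0.0012], "turn": [0, 0, 0], "fingers": 1}
    - {"delta_pos": [0, 0, 0.0023], "turn": [0, 0, 0], "fingers": 1}
    - {"delta_pos": [0, 0, 0.0023], "turn": [0, 0, 0], "fingers": 1}

```text
clock: 25.82
position: [0.5028, -0.0752, 0.0867]
ee_rot: [0.788, 0.616, -0.0, 0.0]
ft_force: [-5.3, -0.5, 10.6]
grip_width: 0.23
grasp_force: 40.9
```

```bash
python3 s.py
```

```text
clk 25.82 s -5.20 y -2.44 t 61.18 F frame [-5.  -1.7 10.6] M [ 0.13  1.14 -0.01] tool z [ 3.e-04 -8.e-04 -1.e+00] tool x [0.242 0.97 ]
```

Scaled: -0.1 m is -0.1667, -0.01 m is -0.0167.

>>> move_arm:
  plan:
    - {"delta_pos": [0, 0, 0.001], "turn": [0, 0, 0], "fingers": 1}
    - {"delta_pos": [0, 0, 0.0007], "turn": [0, 0, 0], "fingers": 1}
    - {"delta_pos": [0, 0, 0.0007], "turn": [0, 0, 0], "fingers": 0.7}
    - {"delta_pos": [0, 0, 0.0007], "turn": [0, 0, 0], "fingers": 0}
    - {"delta_pos": [0, 0, 0.0007], "turn": [0, 0, 0], "fingers": 0}
    - {"delta_pos": [0, 0, 0.0007], "turn": [0, 0, 0], "fingers": 0}
    - {"delta_pos": [0, 0, 0.0007], "turn": [0, 0, 0], "fingers": 0}
    - {"delta_pos": [0, 0, -0.0167], "turn": [0, 0, 0], "fingers": 0}
    - {"delta_pos": [0, 0, -0.0833], "turn": [0, 0, 0], "fingers": 0}
    - {"delta_pos": [0, 0, -0.1667], "turn": [0, 0, 0], "fingers": 0}
    - {"delta_pos": [0, 0, -0.1667], "turn": [0, 0, 0], "fingers": 0}
    - {"delta_pos": [0, 0, -0.1667], "turn": [0, 0, 0], "fingers": 0}

```text
clock: 27.32
position: [0.5025, -0.0753, 0.1859]
ee_rot: [0.788, 0.616, -0.0, 0.0]
ft_force: [0.0, 0.2, -0.4]
grip_width: 0.999
grasp_force: 0.0
```

```bash
python3 w.py w11; python3 - <<'E'
from h import *
import pickle
c,o=pickle.load(open("w11.pkl","rb"));P=cloud(c,o)
hsv=cv2.cvtColor(c["color"],cv2.COLOR_RGB2HSV)
m=(hsv[...,0]<20)&(hsv[...,1]>170)&(P[...,2]>.06)&(P[...,2]<.12)&(np.hypot(P[...,0]-.503,P[...,1]+.075)<.03)
z=P[...,2][m];print("bolt n",m.sum(),"top z pctl",np.percentile(z,[5,30,60,90,98]).round(4))
t=m&(P[...,2]>.1035);print("top centre",P[t].mean(0))
f=m&(P[...,2]<.078);print("flange z",np.median(P[...,2][f]),f.sum())
b=(hsv[...,0]>95)&(hsv[...,0]<125)&(hsv[...,1]>120)&(np.hypot(P[...,0]-.503,P[...,1]+.075)<.045)&(np.abs(P[...,2]-.0685)<.006);print("plate z",np.median(P[...,2][b]))
E
```

```text
27.325 [ 0.50246806 -0.07525551  0.18586031] [ 7.879e-01  6.158e-01 -1.000e-04  3.000e-04] [ 0.   0.2 -0.4] 0.019889481958496966
bolt n 912 top z pctl [0.0734 0.0783 0.1055 0.1076 0.1082]
top centre [ 0.50364491 -0.07064234  0.10691304]
flange z 0.07418436753970052 270
plate z 0.06919114439558957
```

View pics/w11.png

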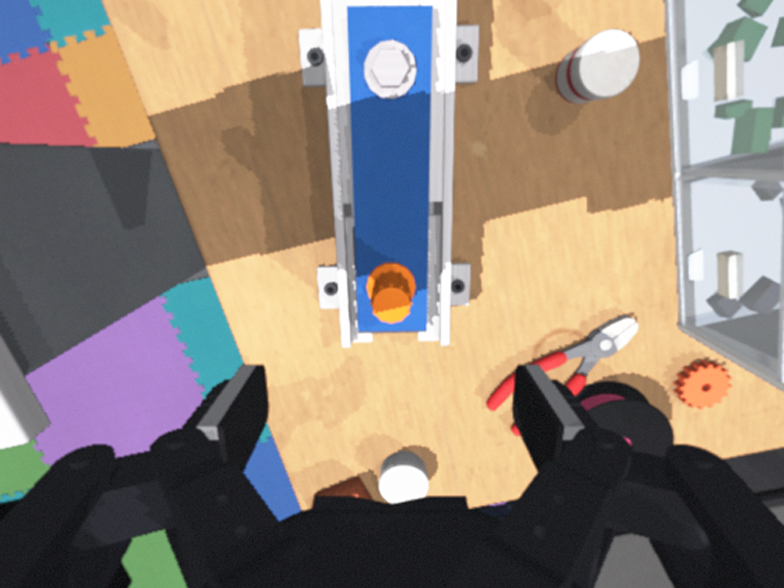

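The bolt stands upright at (390,295). Its flange top measures 5 mm above the plate, so it is fully home. The gripper is clear, and the drift was measured upright and seated in the stand.

```bash
python3 -c "
from workcell import hand_in
print(hand_in())"
```

```text
the job is handed in; nothing more can be done
None
```

The job is handed in, no verdict returned: the drift was seated on the plate at 18 N at most, eased to about 3 N, and put back in the stand; the orange bolt is fully home through both holes, and I never touched the pots, tin or glue stick.

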